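# Refit the missing foot of the folding stool and close the spares box

## Task

The upturned folding stool has lost one of its four square feet: take the spare foot out of the round lacquer box and push its stem fully home into the open leg tube, so that its pad sits tight on the tube's end. Then put the lid back on the box and press it down until it has clipped on all round. Leave the plates, the tumbler, the paddle, the screwdriver and the worn old foot where they are.

Things in the scene. Friction and masses are not known exactly. Their poses are not given: they have to be found in the camera images.
- stool: Folding aluminium stool, fixed, upside down: tread pan 340 (x) x 250 (y) mm, 30 mm high, on the floor, origin under its centre; four upright square tubes 30 x 30 mm at x +-140, y +-95 mm, their ends 215 mm above the floor. Three carry black feet 36 mm square, 16 mm high; the tube at -x, -y is open. A round rung joins each pair along y, 135 mm above the floor.
- leg_mouth (a point): Centre of the open leg tube's end, on the tube's axis, 215 mm above the floor; z up, x and y along the tube's sides. Square bore 24 x 24 mm, 50 mm deep, wall 3 mm, outside 30 x 30 mm. The foot's stem is a tight push fit: once its end is about 15 mm in, the tube grips it and the last 10 mm take a push of about 8 to 18 N, until the pad lands on the tube's end.
- foot_pad (a point): Centre, half-way up, of the pad of the black spare foot, loose, about 35 g, which stands in the lacquer box on the end of its stem, pad up. Pad 36 x 36 mm, 16 mm high. z up, x and y along the pad's sides, which are parallel to the stem's. It fits the leg in any of four quarter turns; fully home, this point is 8 mm above leg_mouth.
- foot_tip (a point): Centre of the lower end of the spare foot's stem, 34 mm below foot_pad. The square stem is 22 x 22 mm and 26 mm long; its last 9 mm taper to 17 mm square. In the box this point is on the box's floor.
- box: Round red lacquer box, fixed, 152 mm in outer diameter; origin under its centre, z up. Inside it is 130 mm wide, open at the top, its floor 5 mm above the ground, its rim 56 mm above the ground.
- box_seat (a point): Centre of the lacquer box at the height of the step on which the lid's rim comes to sit, 40 mm above the floor. Above the step a lip 136 mm in outer diameter and 16 mm high goes up inside the lid; four small brass sprung catches stand out of it, 8 mm above the step. The lid is round and goes on at any turn.
- lid_knob (a point): Half-way up the brass knob on the loose lacquer lid, which lies on the floor right way up. Knob 28 mm in diameter, 31 mm high, from 22 to 53 mm above the lid's rim; this point 38 mm above the rim. Lid about 100 g, 152 mm in diameter. When the lid is clipped on, this point is 38 mm above box_seat.
- lid_rim (a point): Centre of the lid's lower rim (z up). The skirt's mouth is 141 mm wide, 2.5 mm of play all round the box's lip. Set on loosely, the lid stops on the catches with its rim about 10 mm above the step; pressed straight down on the knob with about 5 to 15 N it passes them and drops onto the step.
- worn_foot: Grey worn-out old foot, loose, upside down on the floor (stem up), 36 mm square, 33 mm high; origin at the middle of its underside. To be left alone.
- screwdriver: Screwdriver with a yellow handle, 200 mm long, lying on the floor along its x; to be left alone.
- plate_low: Lower, pale one of two stacked melamine plates, 180 mm in diameter, 20 mm high; origin under its centre. To be left alone.
- plate_top: Upper, blue-green plate of the stack, 162 mm in diameter; to be left alone.
- tumbler: Empty glass tumbler, rim 76 mm in diameter, 105 mm high, origin under its centre; to be left alone.
- paddle: Flat wooden serving paddle, 355 mm long along its x, 95 mm wide, 10 mm thick; to be left alone.

How it is judged:
By the outcome, as a careful person would: the job done as asked, in the order asked, and still so for the second after the job is handed in, with the robot touching nothing.
It also fails if it takes over 61 s, if anything falls off the work surface, if the arm or the gripper's body presses on something with over 40 N, if the wrist force passes 120 N, or if a joint passes its speed limit or range.

## Robot

A 6-joint arm with a two-finger parallel gripper is mounted at the origin on the work surface. World frame = base frame: x ahead of the robot, y to its left, z up, the work surface at z = 0. Lengths are in mm, angles in rad, forces in N, time in s.
With the tool pointing down it reaches from about 300 to 850 mm from the base axis. Payload 5.4 kg.
Tool frame: the origin (TCP) lies at the very end of the fingers, on their centre line; the grasp point (between the pads) lies 19 mm behind it; z points along the fingers, y is the line along which they close (so a half turn about z gives the same grasp; the last joint's range is limited). The gripper opens to 85 mm and grips with 20 to 120 N. Pads are 22 mm wide; open, the fingers measure 114 mm over their backs; the gripper's body (76 mm by 85 mm) begins 54 mm behind the grasp point. The pads swing forward as they close: fully open they stand 13 mm farther back than shut.
Start: joints at [-1.313, 0.158, 1.597, -0, 1.386, -0.21], TCP at [259.256, -513.218, 231.299] pointing down, gripper open.
Joint ranges: [-2.91, 2.91], [-0.94, 2.29], [0.18, 2.7], [-1.29, 4.43], [0.17, 2.64], [-3, 3]. Speed limits (rad/s): [2.57, 2.57, 3.14, 3.14, 3.14, 3.14].

## Interface

Orientations are given as a rotation vector (axis times angle).
In Python, from rig import state, capture, job_done gives the robot as it stands.
- The arm moves only by the shell command python3 -m crank 'ROWS' [FORCE]. ROWS is a JSON object of lists of equal length, an entry for each row: "hand": the opening, from -1 (shut) to 1 (fully open); "linear": the shift along the tool's x, y, z in mm, a list of three; "angular": the turn, a rotation vector about the tool's x, y, z in degrees, a list of three. In form: {"hand": [hand, ...], "linear": [[dx, dy, dz], ...], "angular": [[wx, wy, wz], ...]}. A call has exactly 8 rows; each row shifts and turns the commanded pose from where the row before left it, along the tool's axes as they then stand; what a row does not reach is not made up. A row lasts 1/10 s, in which the tool goes at most 50 mm and 8.59 degrees, less where a joint would pass 70% of its speed; a pose out of reach is approached as far as the arm can. A call with a gripper value outside its range is refused whole. The fingers move at their own pace and stop on an object; FORCE is the grip in N (left out, the last holds). Time passes only in rows, so rows that do not move let the fingers close, or fill a call up. It gives the time, the measured TCP pose, the force and the opening at its end, in the units of the state.
- state(): the state, without advancing time (a new reading comes with each control period).
- capture(name): name is "scene" or "side" or "wrist"; returns a dict with "pixels" (384x512x3 uint8, red, green, blue), "fx", "fy", "cx", "cy" (pixels), "R" (3x3) and "t" (3): a world point X has camera coordinates R X + t. Camera axes: x right, y down, z forward; pixel columns grow to the right and rows downward; lengths in mm; the calibration is good to about 2 mm. A picture is of the moment at which its call begins. There is no depth.
- job_done(): hands the job in, once; it reports no verdict.
The state is a dict: "clock": time; "joints": joint angles; "qd": joint speeds; "joint_torque": joint torques, N m; "ee_pos": TCP position; "orientation": TCP orientation; "ft_force": force on the tool from outside, world axes, zero at the start; "torque": the same for the moment, N m; "finger_gap": finger opening in mm.
Only numpy, scipy, OpenCV 4.12 (cv2) and the standard library are available. Lean on these libraries where they do the work, as an engineer would, in place of code of your own. Each camera call takes 0.05 s, during which the arm holds its last target. There are 200 camera calls.

## Working session

There is one attempt and no reset: what is moved stays moved. The work goes in short steps, Python scripts to look and compute and a shell command to move; the robot and the scene stay as the last step left them, time stands still between calls to the robot, and variables do not carry over. Pictures are saved under pics/ and viewed, on a budget of 10 in all, crops included, one or two more only if the job needs it, and the job is handed in when it is done.

```bash
mkdir -p pics; ls; python3 - <<'E'
from rig import state,capture
import cv2,numpy as np,pickle
s=state();print({k:np.round(v,3).tolist() for k,v in s.items()})
ims=[]
for n in("scene","side"):
    c=capture(n);pickle.dump(c,open(f'{n}.pkl','wb'));cv2.imwrite(f'pics/{n}0.png',cv2.resize(c['pixels'][:,:,::-1],(800,600),interpolation=cv2.INTER_CUBIC))
    print(n,c['fx'],c['cx'],c['cy'],np.round(-np.array(c['R']).T@c['t']))
E
```

```text
pics
{'clock': 0.0, 'joints': [-1.313, 0.159, 1.598, -0.0, 1.386, -0.21], 'qd': [0.001, 0.0, -0.001, -0.002, 0.0, -0.001], 'joint_torque': [0.001, -39.599, -33.143, -0.0, 0.008, -0.0], 'ee_pos': [259.095, -512.651, 230.305], 'orientation': [-3.054, -0.728, 0.0], 'ft_force': [0.092, 0.275, -0.794], 'torque': [-0.059, 0.046, 0.048], 'finger_gap': 85.443}
scene 429.6315095175222 254.0071590771381 183.33158052243738 [1243. 1050. 1164.]
side 381.10060146171276 257.54738978816437 192.57734723533753 [-114. -905. 1068.]
```

View pics/scene0.png

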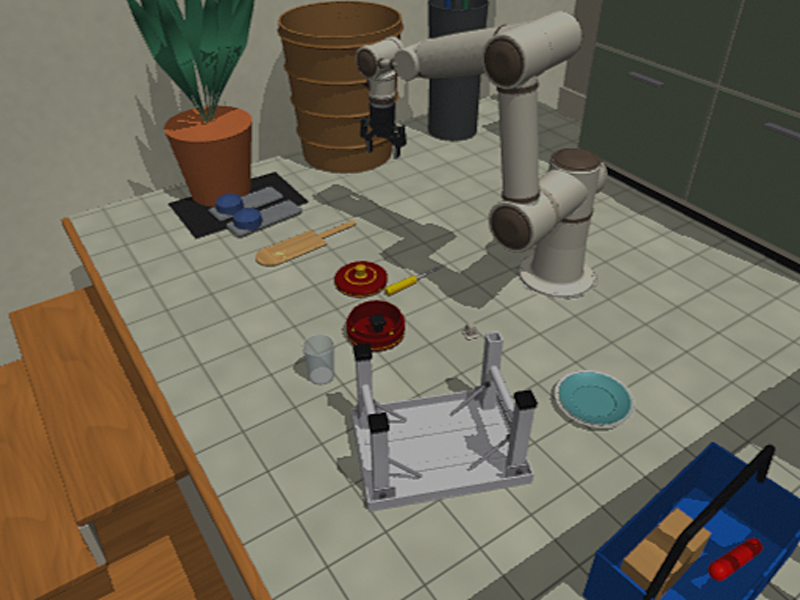

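View pics/side0.png

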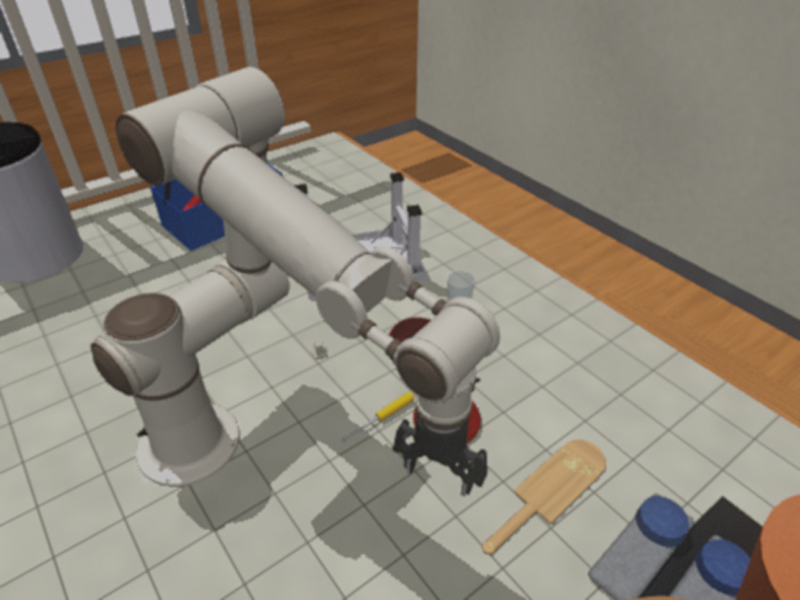

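The scene view shows the lid's knob at (361,271), the box with the spare foot at (378,322), the open tube end at (493,338), and feet at (363,352), (378,423) and (525,400). In the side view the arm hides most of this.

```bash
cat > h.py <<'E'
import numpy as np,cv2,pickle
from rig import state,capture
from scipy.spatial.transform import Rotation as Ro
def bp(c,u,v,z):
    R=np.array(c['R']);t=np.array(c['t']);o=-R.T@t
    d=R.T@np.array([(u-c['cx'])/c['fx'],(v-c['cy'])/c['fy'],1]);return (o+d*(z-o[2])/d[2])
def pj(c,X):
    p=np.array(c['R'])@X+c['t'];return np.array([c['fx']*p[0]/p[2]+c['cx'],c['fy']*p[1]/p[2]+c['cy']])
def totool(P,Rm=None):
    s=state();R=Ro.from_rotvec(s['orientation']).as_matrix();return R.T@(np.array(P)-s['ee_pos'])
E
python3 - <<'E'
from h import *
c=pickle.load(open('scene.pkl','rb'))
for n,u,v,z in[('knobtop',361,266,53),('foot',378,318,47),('tube',493,338,215),('f1',363,352,231),('f2',378,423,231),('f3',525,400,231)]:
    print(n,bp(c,u/1.5625,v/1.5625,z).round())
x0,y0,w,h=205,160,150,112
cv2.imwrite('pics/crop0.png',cv2.resize(c['pixels'][y0:y0+h,x0:x0+w,::-1],(800,597),interpolation=cv2.INTER_CUBIC))
E
```

```text
knobtop [ 483. -289.   53.]
foot [561. -77.  47.]
tube [499. 283. 215.]
f1 [755. 181. 231.]
f2 [830. 355. 231.]
f3 [573. 462. 231.]
```

View pics/crop0.png

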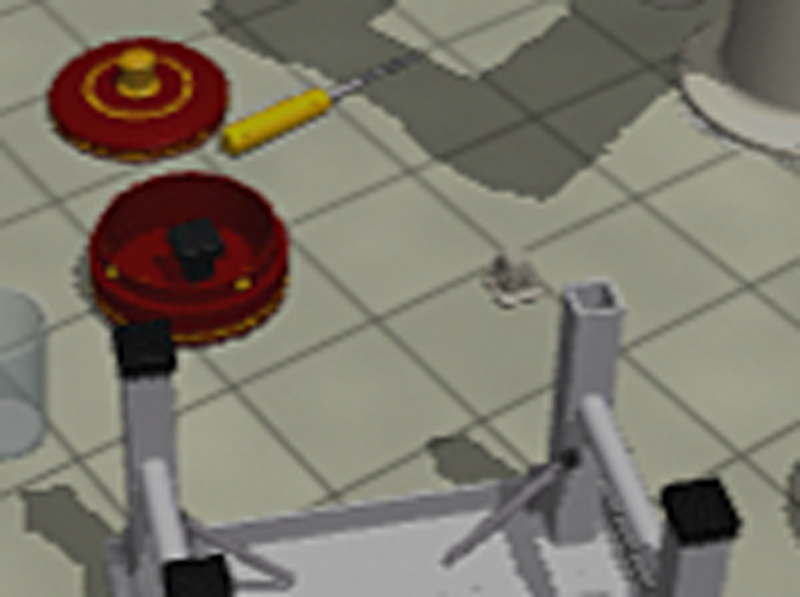

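```bash
python3 -m crank '{"hand":[1,1,1,1,1,1,1,1],"linear":[[42,-23,-4],[42,-23,-4],[42,-23,-4],[42,-23,-4],[42,-23,-4],[42,-23,0],[42,-23,0],[42,-23,0]],"angular":[[0,0,0],[0,0,0],[0,0,0],[0,0,0],[0,0,0],[0,0,0],[0,0,0],[0,0,0]]}'
python3 - <<'E'
from h import *
c=capture('wrist');pickle.dump(c,open('w1.pkl','wb'))
print(c['fx'],(-np.array(c['R']).T@c['t']).round(),np.array(c['R']).round(2),state()['ee_pos'])
cv2.imwrite('pics/w1.png',cv2.resize(c['pixels'][:,:,::-1],(800,600),interpolation=cv2.INTER_CUBIC))
E
```

```text
clock: 0.9
ee_pos: [476.8, -195.5, 251.0]
orientation: [-3.056, -0.728, 0.0]
ft_force: [1.0, -0.2, 0.2]
finger_gap: 85.2
277.88216855879847 [ 550. -159.  394.] [[ 0.45 -0.89 -0.  ]
 [-0.85 -0.43  0.32]
 [-0.29 -0.14 -0.95]] [ 479.86094812 -189.46809008  251.00607298]
```

View pics/w1.png

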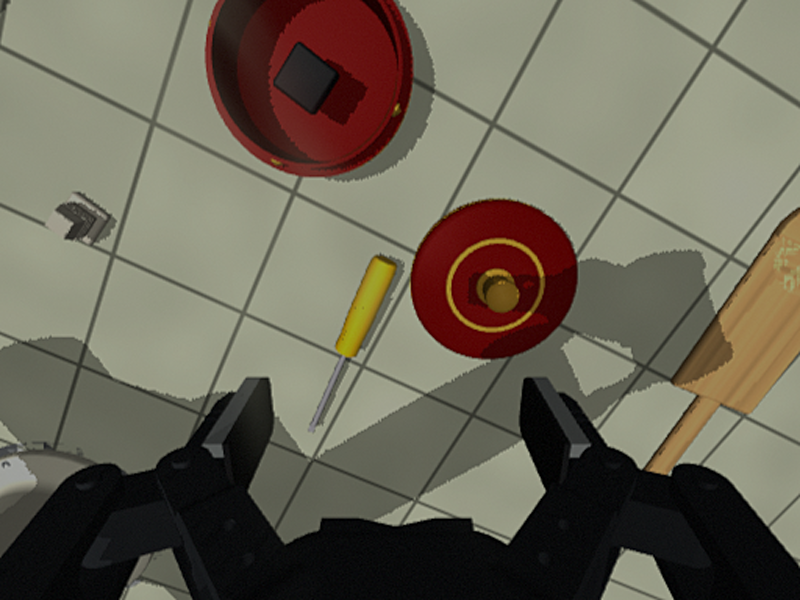

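The wrist view shows the pad top's corners at about (298,42), (338,71), (316,113) and (275,84), the knob top at (503,294), and the box's right half cut off at the top. Wrist pixels should give better positions.

```bash
python3 - <<'E'
from h import *
c=pickle.load(open('w1.pkl','rb'));k=1.5625
P=[bp(c,u/k,v/k,47) for u,v in[(298,42),(338,71),(316,113),(275,84)]]
print(np.round(P),np.mean(P,0))
for i in range(4):
    d=P[(i+1)%4]-P[i];print(np.linalg.norm(d).round(1),np.degrees(np.arctan2(d[1],d[0])).round(1))
print('knob',bp(c,503/k,294/k,53))
s=Ro.from_rotvec([-3.056,-.728,0]).as_matrix();print(s.round(3))
# box rim points
Q=np.array([bp(c,u/k,v/k,z)[:2] for u,v,z in[(206,55,40),(412,60,40),(310,177,40),(230,133,40),(385,140,40)]])
A=np.c_[2*Q,np.ones(len(Q))];r=np.linalg.lstsq(A,(Q**2).sum(1),rcond=None)[0];print('box',r[:2],np.sqrt(r[2]+r[0]**2+r[1]**2))
st=state();print(st['ee_pos'],st['orientation'])
E
```

```text
[[581. -66.  47.]
 [577. -98.  47.]
 [544. -95.  47.]
 [548. -61.  47.]] [562.25505096 -80.16881509  47.        ]
33.0 -97.1
33.0 174.8
34.6 82.5
32.7 -7.9
knob [ 485.79937762 -290.25315347   53.        ]
[[ 0.893  0.451 -0.   ]
 [ 0.451 -0.893  0.   ]
 [ 0.    -0.    -1.   ]]
box [567.51856916 -77.70508801] 75.19043799003514
[ 479.86094812 -189.46809008  251.00607298] [-3.0499913  -0.73543577 -0.00541525]
```

```bash
python3 -m crank '{"hand":[0.4,0.4,0.4,0.4,0.4,0.4,0.4,0.4],"linear":[[41,-20.5,0],[41,-20.5,0],[41,-20.5,0],[0,0,30],[0,0,30],[0,0,30],[0,0,31],[0,0,0]],"angular":[[0,0,0],[0,0,0],[0,0,0],[0,0,8.5],[0,0,8.5],[0,0,8.5],[0,0,8.3],[0,0,0]]}'
python3 - <<'E'
from h import *
c=capture('wrist');pickle.dump(c,open('w2.pkl','wb'))
s=state();print(s['ee_pos'],s['orientation'],s['finger_gap'],'yaw',np.degrees(2*np.arctan2(s['orientation'][1],s['orientation'][0])))
cv2.imwrite('pics/w2.png',cv2.resize(c['pixels'][:,:,::-1],(800,600),interpolation=cv2.INTER_CUBIC))
E
```

```text
clock: 1.75
ee_pos: [554.3, -85.8, 125.0]
orientation: [-3.132, 0.192, 0.016]
ft_force: [-0.8, 0.7, 0.1]
finger_gap: 60.1
[556.21154715 -86.57007678 128.00658344] [-3.13424551  0.18692622  0.00887517] 59.942146755258946 yaw 353.17385188551714
```

View pics/w2.png

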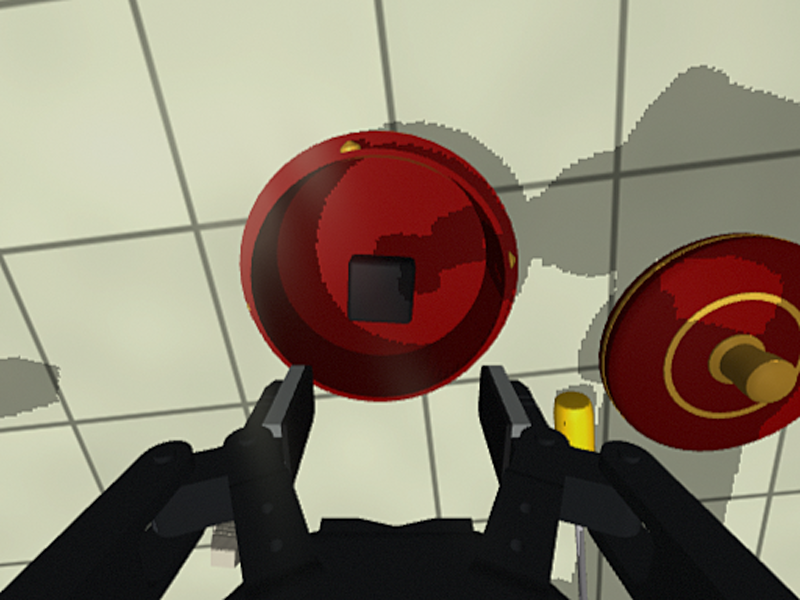

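Seen here: the pad top's corners at (350,255), (414,258), (411,323) and (348,320), with the fingers aligned to its sides.

```bash
python3 - <<'E'
from h import *
c=pickle.load(open('w2.pkl','rb'));k=1.5625
P=[bp(c,u/k,v/k,47) for u,v in[(350,255),(414,258),(411,323),(348,320)]]
m=np.mean(P,0);print(m)
for i in range(4):
    d=P[(i+1)%4]-P[i];print(np.linalg.norm(d).round(1),np.degrees(np.arctan2(d[1],d[0])).round(1))
print('knob',bp(c,772/k,382/k,53),'tool shift',totool([m[0],m[1],20]),state()['ee_pos'])
Q=np.array([bp(c,u/k,v/k,z)[:2] for u,v,z in[(241,265,40),(519,262,40),(378,131,40),(378,402,40)]])
A=np.c_[2*Q,np.ones(len(Q))];r=np.linalg.lstsq(A,(Q**2).sum(1),rcond=None)[0];print('box',r[:2],np.sqrt(r[2]+r[0]**2+r[1]**2))
E
```

```text
[563.29570647 -78.78403664  47.        ]
33.4 -99.8
36.8 171.2
34.6 80.1
36.8 -10.8
knob [ 484.55901764 -289.50412351   53.        ] tool shift [  6.72930839  -8.41888086 107.9817978 ] [556.21154715 -86.57007678 128.00658344]
box [565.97951273 -78.53596961] 76.48941349241343
```

```bash
python3 -m crank '{"hand":[0.4,0.4,0.4,0.4,0.4,0.4,0.4,0.4],"linear":[[6.5,-8.5,0],[0,0,20],[0,0,28],[0,0,25],[0,0,0],[0,0,0],[0,0,0],[0,0,0]],"angular":[[0,0,0],[0,0,3],[0,0,0],[0,0,0],[0,0,0],[0,0,0],[0,0,0],[0,0,0]]}'
python3 - <<'E'
from h import *
s=state();print(s['ee_pos'],s['orientation'],s['ft_force'],'shift',totool([563.3,-78.8,21]))
E
```

```text
clock: 2.6
ee_pos: [567.4, -80.0, 59.5]
orientation: [3.129, -0.273, 0.006]
ft_force: [-0.8, -0.2, -0.1]
finger_gap: 59.6
[567.3618952  -79.97973107  59.51197356] [ 3.1287247  -0.27298217  0.00585618] [-0.78188379 -0.1950497  -0.05416947] shift [-4.35114387 -0.48342045 38.49541164]
```

```bash
python3 -m crank '{"hand":[0.4,0.4,0.4,0.4,-1,-1,-1,-1],"linear":[[-4.3,-0.5,10],[0,0,15],[0,0,13],[0,0,0],[0,0,0],[0,0,0],[0,0,0],[0,0,0]],"angular":[[0,0,0],[0,0,0],[0,0,0],[0,0,0],[0,0,0],[0,0,0],[0,0,0],[0,0,0]]}' 60
python3 - <<'E'
from h import *
s=state();print(s['ee_pos'],s['orientation'],s['ft_force'],s['finger_gap'])
E
```

```text
clock: 3.4
ee_pos: [562.0, -78.4, 19.7]
orientation: [3.129, -0.274, 0.001]
ft_force: [1.2, -0.8, 0.4]
finger_gap: 35.0
[561.95204358 -78.36629148  19.74582103] [ 3.12942118e+00 -2.73657788e-01  1.35247629e-03] [ 1.24671884 -0.84590975  0.42184592] 35.03028685364886
```

```bash
python3 -m crank '{"hand":[-1,-1,-1,-1,-1,-1,-1,-1],"linear":[[0,0,-20],[0,0,-40],[0,0,-45],[0,0,-45],[0,0,-45],[0,0,-40],[-26.4,-31,0],[-26.4,-31,0]],"angular":[[0,0,0],[0,0,0],[0,0,4],[0,0,4],[0,0,4.2],[0,0,0],[0,0,0],[0,0,0]]}'
python3 -m crank '{"hand":[-1,-1,-1,-1,-1,-1,-1,-1],"linear":[[-30,-36,0],[-36,-42,0],[-36,-42,0],[-36,-42,0],[-36,-42,0],[-25,-31,0],[-12,-14,0],[0,0,0]],"angular":[[0,0,0],[0,0,0],[0,0,0],[0,0,0],[0,0,0],[0,0,0],[0,0,0],[0,0,0]]}'
python3 -m crank '{"hand":[-1,-1,-1,-1,-1,-1,-1,-1],"linear":[[0,0,0],[0,0,0],[0,0,0],[0,0,0],[0,0,0],[0,0,0],[0,0,0],[0,0,0]],"angular":[[0,0,0],[0,0,0],[0,0,0],[0,0,0],[0,0,0],[0,0,0],[0,0,0],[0,0,0]]}'
python3 - <<'E'
from h import *
c=capture('wrist');pickle.dump(c,open('w3.pkl','wb'))
s=state();print(s['ee_pos'],s['orientation'],s['finger_gap'],s['ft_force'],'yaw',np.degrees(2*np.arctan2(s['orientation'][1],s['orientation'][0])))
cv2.imwrite('pics/w3.png',cv2.resize(c['pixels'][:,:,::-1],(800,600),interpolation=cv2.INTER_CUBIC))
E
```

```text
clock: 4.2
ee_pos: [536.8, -0.8, 256.6]
orientation: [-3.082, 0.608, -0.007]
ft_force: [0.4, 0.8, -0.3]
finger_gap: 35.0
clock: 5.0
ee_pos: [440.4, 291.3, 254.4]
orientation: [-3.084, 0.599, 0.0]
ft_force: [-0.7, -0.2, 0.6]
finger_gap: 35.2
clock: 5.8
ee_pos: [441.6, 289.2, 254.3]
orientation: [-3.083, 0.605, -0.0]
ft_force: [0.2, 0.1, 0.4]
finger_gap: 34.8
[441.53864457 289.21001583 254.2970105 ] [-3.08283051e+00  6.04677746e-01  1.27223987e-05] 35.1754348526149 [ 0.10331961 -0.00848678 -0.45708508] yaw 337.8053530375155
```

View pics/w3.png

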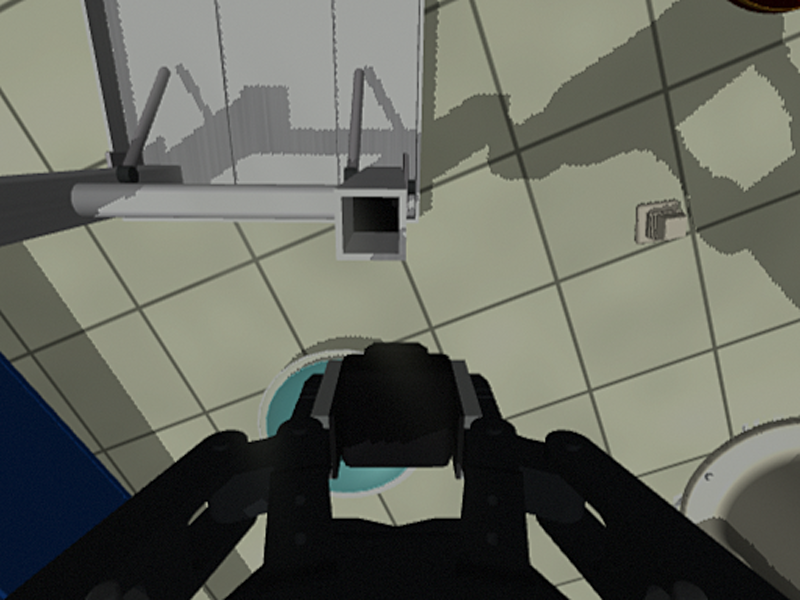

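The wrist view shows the open tube's outer corners at (335,189), (404,188), (405,259) and (336,259), with its sides parallel to the image. The held pad spans rows 353–466. It is very dark, so I'll brighten a crop.

```bash
python3 - <<'E'
from h import *
c=pickle.load(open('w3.pkl','rb'))
a=c['pixels'][100:310,195:330,::-1].astype(float)
b=a.copy();b[105:]=255*np.clip(a[105:]/90,0,1)**.6
cv2.imwrite('pics/w3c.png',cv2.resize(b[:100].astype(np.uint8) if 0 else np.hstack([b[10:80],b[115:205][:70]]).astype(np.uint8)if 0 else np.hstack([cv2.resize(b[0:75],None,fx=3,fy=3,interpolation=2),cv2.resize(b[110:210],None,fx=3,fy=3,interpolation=2)[:225]]).astype(np.uint8),None,fx=0.98,fy=0.98))
E
```

```text
(no output)
```

View pics/w3c.png

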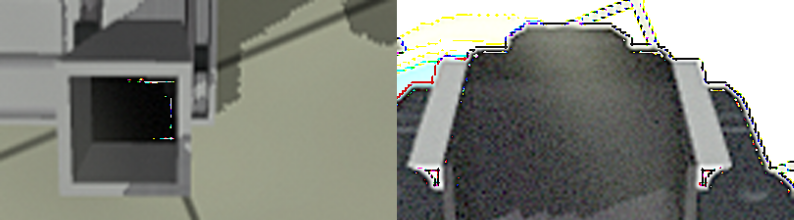

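```bash
python3 - <<'E'
from h import *
c=pickle.load(open('w3.pkl','rb'));k=1.5625
s=state();R=Ro.from_rotvec(s['orientation']).as_matrix();p=np.array(s['ee_pos'])
for ox in(-1,0,1,2,3):
    f=lambda x,y,z:(pj(c,p+R@np.array([x+ox,y,z]))).round(1)
    print(ox,'bottomfront',f(18,-18,-11.25),f(18,18,-11.25),'topfront',f(18,-18,-27.25),'topback',f(-18,-18,-27.25),f(-18,18,-27.25),'tipfront',f(8.5,-8.5,14.75),f(8.5,8.5,14.75),f(11,11,5.75))
m=bp(c,371.1/k,224/k,215)
for (u,v) in [(335.5,188),(406.7,188),(406.7,260),(335.5,260)]: print(bp(c,u/k,v/k,215).round(1))
print(m,'toolshift',totool(m))
E
```

```text
-1 bottomfront [218.1 224.6] [287.  224.6] topfront [214.  239.9] topback [217.3 302.5] [287.9 302.5] tipfront [239.1 219.7] [266.4 219.7] [271.4 222.4]
0 bottomfront [218.1 222.9] [287.1 222.9] topfront [213.9 238. ] topback [217.2 300.9] [287.9 300.9] tipfront [239.1 218.2] [266.4 218.2] [271.4 220.9]
1 bottomfront [218.  221.1] [287.1 221.1] topfront [213.8 236.1] topback [217.1 299.3] [288.  299.3] tipfront [239.  216.7] [266.4 216.7] [271.4 219.3]
2 bottomfront [217.9 219.4] [287.2 219.4] topfront [213.7 234.2] topback [217.  297.7] [288.1 297.7] tipfront [239.  215.3] [266.5 215.3] [271.5 217.8]
3 bottomfront [217.8 217.6] [287.3 217.6] topfront [213.6 232.3] topback [216.9 296.1] [288.2 296.1] tipfront [239.  213.8] [266.5 213.8] [271.5 216.2]
[511.5 286.9 215. ]
[500.5 259.9 215. ]
[472.3 271.2 215. ]
[484.  299.6 215. ]
[492.44513893 279.24775088 215.        ] toolshift [ 50.89837394 -10.00531891  39.29659081]
```

```bash
python3 - <<'E'
from h import *
c=pickle.load(open('w3.pkl','rb'));g=c['pixels'].sum(2)//3
print(list(range(212,296,4)))
for r in range(214,234): print(r,g[r,212:296:4])
for r in range(234,306,4): print(r,g[r,212:296:4])
E
```

```text
[212, 216, 220, 224, 228, 232, 236, 240, 244, 248, 252, 256, 260, 264, 268, 272, 276, 280, 284, 288, 292]
214 [149 152 148 130 153 149 147 144 143 142 141 143 132  76 114 150 118 155
 150 151 152]
215 [153 130 122  94 132 134 148 148 145 143 142 141  96  95 147 146 138 151
 149 151 150]
216 [132  86  86  87  88  97 123 129 148 143 146 116  81 133 148 147 147 136
 150 151 151]
217 [ 87  91  91  94  91  91  88  90 135 147 136  85 122 155 150 147 149 115
 149 150 151]
218 [ 93  92  93  91  92  92  93  80  87 126  91  78 130 129 142 146 150  97
 150 151 151]
219 [ 94  94  92  92  93  93  98  38  36  51  34  51  58  53  97 148 148  83
 150 151 151]
220 [ 95  94  92  92  92  91  81  19  22  21  24  19  12  11  15 155 148  77
 151 150 152]
221 [ 93  91  91  91  91  94  30  21  25  24  25  26  21  18   8 134 147  72
 150 149 152]
222 [ 91  88  88  89  91  91  12  22  25  28  26  26  24  20  14  60 147  83
 151 150 152]
223 [ 97 105 117 103  85  89  17  23  27  28  27  27  25  18  22   0 149 106
 154 150 151]
224 [137 145 155 146 120  98  20  21  24  25  30  28  24  22  18   3 154 135
 157 15
[... 1345 characters left out ...]
 16 10  8  9]
270 [16  1  7  8  6  9  9  9  9 13 10 12  7 12 15 10 15  9  8 11  6]
274 [17  5  3  9 11  8  8 11  9  8  8 12 11 11 11 10 12 12 16  4  7]
278 [17  4  4  7  8  5  8  7  9  5  9 15 14 13 12 16 17 19 20 11 10]
282 [17  6  6  9 13  9 18  8 13  6 13  9  7 19 21 18 21 20 18 12  7]
286 [17  1 14 13 20 18 17 18 14 17 19 18 18 20 20 18 19 19 19 10  8]
290 [17  2 15 18 19 14 17 15 17 19 15 17 16 16 17 14 20 18 16  7 11]
294 [ 19   0   4  17  13  17  17  18  19  17  18  16  15  17  17  18  18  17
  17 130  15]
298 [ 11  10 118  14  18  15  18  21  19  16  16  16  14  19  20  20  25  49
  84 153  33]
302 [ 55  54 115 117 121 124 128 130 129 125 117 122 162 151 149 150 149 148
 146 148  35]
```

```bash
python3 - <<'E'
from h import *
from scipy.optimize import least_squares
c=pickle.load(open('w3.pkl','rb'));print(c['fx'],c['fy'])
s=state();R=Ro.from_rotvec(s['orientation']).as_matrix();p=np.array(s['ee_pos'])
pts=[(18,0,8,226.5),(-18,0,-8,298.5),(8.5,0,34,218.8)]
def f(q,full=0):
    A=Ro.from_euler('y',q[2],degrees=True).as_matrix()
    P=[p+R@(np.array([q[0],0,q[1]])+A@np.array(t[:3])) for t in pts]
    return [pj(c,X)[1]-t[3] for X,t in zip(P,pts)]
r=least_squares(f,[0,-19,0]);print(r.x,r.fun)
A=Ro.from_euler('y',r.x[2],degrees=True).as_matrix();print('tip in tool',np.array([r.x[0],0,r.x[1]])+A@[0,0,34])
for th in (0,3): 
    r2=least_squares(lambda q:f([q[0],q[1],th]),[0,-19]);print(th,r2.x,r2.fun)
E
```

```text
277.88216855879847 277.88216855879847
[ -6.23159059 -10.82874772   3.65546442] [-1.05501385e-10 -6.40170583e-10  2.00913064e-10]
tip in tool [-4.06386563  0.         23.10207851]
0 [ -5.10866191 -11.59472987] [-1.38465674  0.08262466  1.53385359]
3 [ -6.0431506 -10.9486289] [-0.25251689  0.0225776   0.27104788]
```

The tube end comes out 30 × 30 mm in size and the stool yaw is about -22°, which agrees with the tool yaw of -22.2°. The visible stem tip fits the tool axis to within about 1 mm. Next I move over the tube and correct from the measured pose.

```bash
python3 -m crank '{"hand":[-1,-1,-1,-1,-1,-1,-1,-1],"linear":[[12,-3,0],[25,-5,0],[14,-2,0],[0,0,8],[0,0,8],[0,0,4],[0,0,0],[0,0,0]],"angular":[[0,0,0],[0,0,0],[0,0,0],[0,0,0],[0,0,0],[0,0,0],[0,0,0],[0,0,0]]}'
python3 - <<'E'
from h import *
s=state();print(s['orientation'],totool([492.4,279.2,215]))
E
```

```text
clock: 6.65
ee_pos: [492.0, 279.4, 234.2]
orientation: [3.083, -0.604, -0.0]
ft_force: [-0.5, -0.6, 0.2]
finger_gap: 35.1
[ 3.08292356e+00 -6.03870921e-01 -4.14135826e-04] [ 0.41545555  0.04263041 19.23684107]
```

```bash
python3 -m crank '{"hand":[-1,-1,-1,-1,-1,-1,-1,-1],"linear":[[0.6,0,0],[0,0,3],[0,0,3],[0,0,3],[0,0,3],[0,0,2],[0,0,0],[0,0,0]],"angular":[[0,0,0],[0,0,0],[0,0,0],[0,0,0],[0,0,0],[0,0,0],[0,0,0],[0,0,0]]}' 90
python3 - <<'E'
from h import *
s=state();print(s['orientation'],totool([492.4,279.2,215]),s['ft_force'],s['torque'])
E
```

```text
clock: 7.45
ee_pos: [493.1, 279.0, 220.3]
orientation: [-3.083, 0.605, 0.0]
ft_force: [-1.1, -0.4, -0.3]
finger_gap: 34.4
[-3.08280270e+00  6.04837939e-01  3.63491374e-05] [-0.75172452  0.0415535   5.30529586] [-1.13995657 -0.36526572 -0.28044825] [-0.03460593  0.08558281 -0.019644  ]
```

```bash
python3 -m crank '{"hand":[-1,-1,-1,-1,-1,-1,-1,-1],"linear":[[0,0,2],[0,0,2],[0,0,2],[0,0,0],[0,0,0],[0,0,0],[0,0,0],[0,0,0]],"angular":[[0,0,0],[0,0,0],[0,0,0],[0,0,0],[0,0,0],[0,0,0],[0,0,0],[0,0,0]]}'
python3 -c "
from h import *
s=state();print(totool([492.4,279.2,215]),s['ft_force'],s['torque'])"
```

```text
clock: 8.25
ee_pos: [492.7, 279.2, 214.1]
orientation: [-3.083, 0.604, 0.002]
ft_force: [-4.6, 2.6, 0.9]
finger_gap: 34.5
[-0.25649481  0.11928226 -0.87873929] [-4.60517903  2.57869711  0.94982047] [ 0.57245982  0.77492068 -0.0048279 ]
```

```bash
python3 -m crank '{"hand":[-1,-1,-1,-1,-1,-1,-1,-1],"linear":[[-0.8,0,0],[0,0,2],[0,0,2],[0,0,2],[0,0,2],[0,0,2],[0,0,0],[0,0,0]],"angular":[[0,0,0],[0,0,0],[0,0,0],[0,0,0],[0,0,0],[0,0,0],[0,0,0],[0,0,0]]}'
python3 -c "
from h import *
s=state();print(totool([492.4,279.2,215]),s['ft_force'],s['torque'])"
```

```text
clock: 9.05
ee_pos: [493.5, 279.7, 206.0]
orientation: [-3.081, 0.604, -0.005]
ft_force: [-2.2, 2.6, 7.2]
finger_gap: 34.5
[-0.78927142  0.81844289 -9.04463557] [-2.19355572  2.59076356  7.16108728] [0.49508796 0.57081991 0.00671077]
```

```bash
python3 -m crank '{"hand":[-1,-1,-1,-1,-1,-1,-1,-1],"linear":[[0,0,1],[0,0,1],[0,0,1],[0,0,1],[0,0,0],[0,0,0],[0,0,0],[0,0,0]],"angular":[[0,0,0],[0,0,0],[0,0,0],[0,0,0],[0,0,0],[0,0,0],[0,0,0],[0,0,0]]}'
python3 -c "
from h import *
s=state();print(totool([492.4,279.2,215]),s['ft_force'],s['torque'])"
```

```text
clock: 9.85
ee_pos: [493.5, 279.7, 203.6]
orientation: [-3.081, 0.604, -0.006]
ft_force: [-7.4, 1.5, 15.0]
finger_gap: 34.3
[ -0.80674158   0.88033277 -11.39570673] [-7.37986894  1.53274988 15.01534573] [ 0.08796268  1.19786978 -0.03360749]
```

```bash
python3 -m crank '{"hand":[-1,-1,-1,-1,-1,-1,-1,-1],"linear":[[0,0,1],[0,0,1],[0,0,1],[0,0,0],[0,0,0],[0,0,0],[0,0,0],[0,0,0]],"angular":[[0,0,0],[0,0,0],[0,0,0],[0,0,0],[0,0,0],[0,0,0],[0,0,0],[0,0,0]]}'
python3 -c "
from h import *
s=state();print(totool([492.4,279.2,215]),s['ft_force'],s['torque'])"
```

```text
clock: 10.65
ee_pos: [493.6, 279.7, 203.5]
orientation: [-3.081, 0.604, -0.007]
ft_force: [-13.5, -1.2, 28.8]
finger_gap: 34.1
[ -0.84358268   0.92482576 -11.47437564] [-13.50342444  -1.18755323  28.75847453] [-0.4468128   2.41719232 -0.07847455]
```

```bash
python3 -m crank '{"hand":[-1,0.3,0.4,0.4,0.4,0.4,0.4,0.4],"linear":[[0,0,-5],[0,0,0],[0,0,0],[0,0,0],[0,0,-15],[0,0,-25],[-25,0,-15],[-35,0,0]],"angular":[[0,0,0],[0,0,0],[0,0,0],[0,0,0],[0,0,0],[0,0,0],[0,0,0],[0,0,0]]}'
python3 - <<'E'
from h import *
c=capture('wrist');pickle.dump(c,open('w4.pkl','wb'));print(state()['ft_force'],state()['ee_pos'])
cv2.imwrite('pics/w4.png',cv2.resize(c['pixels'][0:240,100:420,::-1],(800,600),interpolation=cv2.INTER_CUBIC))
E
```

```text
clock: 11.45
ee_pos: [439.0, 302.1, 261.4]
orientation: [-3.079, 0.608, -0.01]
ft_force: [0.1, 0.4, 0.4]
finger_gap: 59.7
[-0.81238095  4.17255557 -1.04125832] [433.27920702 304.33860996 259.89071776]
```

View pics/w4.png

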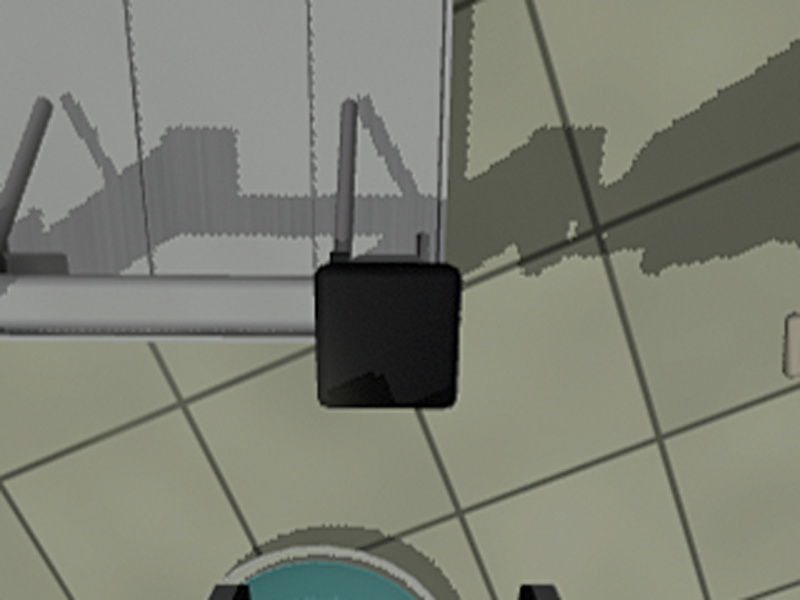

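The picture shows the pad square on the tube, level and parallel to it (crop corners (318,265)–(458,407)). The last push reached 28.8 N with no travel, so the foot is home. Next is the lid.

```bash
python3 -m crank '{"hand":[0.4,0.4,0.4,0.4,0.4,0.4,0.4,0.4],"linear":[[5,12,0],[10,26,0],[16,42,0],[18,46,0],[18,46,0],[18,46,0],[18,46,0],[18,46,0]],"angular":[[0,0,0],[0,0,0],[0,0,0],[0,0,0],[0,0,0],[0,0,0],[0,0,0],[0,0,0]]}'
python3 -m crank '{"hand":[0.4,0.4,0.4,0.4,0.4,0.4,0.4,0.4],"linear":[[18,46,0],[18,46,0],[18,46,10],[16,42,25],[9,27,30],[0,14,25],[0,0,10],[0,0,0]],"angular":[[0,0,0],[0,0,0],[0,0,0],[0,0,0],[0,0,0],[0,0,0],[0,0,0],[0,0,0]]}'
python3 -m crank '{"hand":[0.4,0.4,0.4,0.4,0.4,0.4,0.4,0.4],"linear":[[0,0,0],[0,0,0],[0,0,0],[0,0,0],[0,0,0],[0,0,0],[0,0,0],[0,0,0]],"angular":[[0,0,0],[0,0,0],[0,0,0],[0,0,0],[0,0,0],[0,0,0],[0,0,0],[0,0,0]]}'
python3 - <<'E'
from h import *
c=capture('wrist');pickle.dump(c,open('w5.pkl','wb'));s=state();print(s['ee_pos'],s['orientation'],totool([485,-290,27]),[ (pj(c,np.array([485,-290,z]))*1.5625).round() for z in(22,53)])
cv2.imwrite('pics/w5.png',cv2.resize(c['pixels'][:,:,::-1],(800,600),interpolation=cv2.INTER_CUBIC))
E
```

```text
clock: 12.3
ee_pos: [431.4, -33.8, 258.0]
orientation: [3.082, -0.606, 0.002]
ft_force: [1.0, -0.5, 0.4]
finger_gap: 59.9
clock: 13.1
ee_pos: [420.4, -263.2, 156.9]
orientation: [-3.081, 0.606, 0.004]
ft_force: [-0.5, 0.3, 0.1]
finger_gap: 59.8
clock: 13.9
ee_pos: [421.4, -263.6, 158.0]
orientation: [-3.083, 0.605, 0.0]
ft_force: [0.2, -0.3, 0.1]
finger_gap: 59.8
[ 421.38256045 -263.66774261  158.0498455 ] [-3.08279884e+00  6.04851153e-01  6.58827687e-05] [ 68.8567617    0.34291479 131.04677477] [array([396., 168.]), array([396., 171.])]
```

View pics/w5.png

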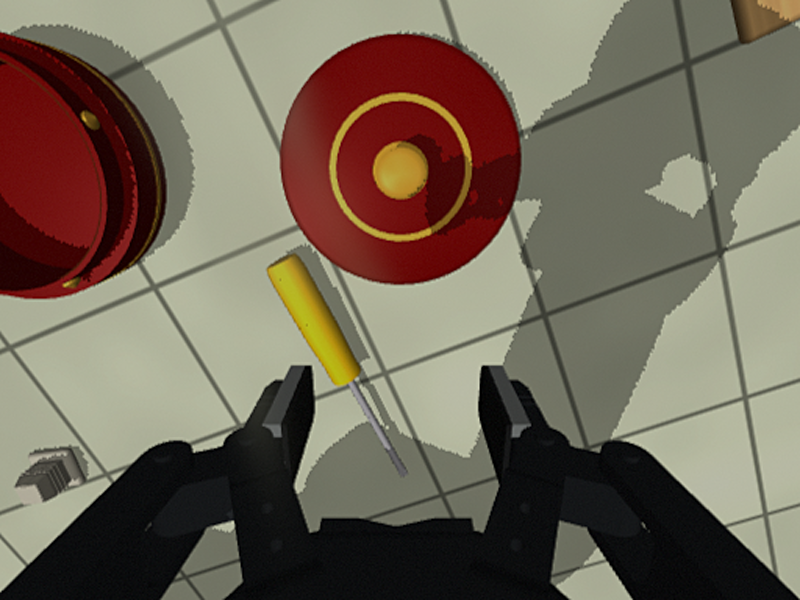

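The knob top is seen at (401,170), against a predicted (396,171), so the correction is about +3 mm in tool y.

```bash
python3 -m crank '{"hand":[0.4,0.4,0.4,0.4,0.4,0.4,0.4,0.4],"linear":[[15,1,0],[25,1,0],[20,1.2,20],[9.7,0,25],[0,0,20],[0,0,10],[0,0,0],[0,0,0]],"angular":[[0,0,0],[0,0,0],[0,0,0],[0,0,0],[0,0,0],[0,0,0],[0,0,0],[0,0,0]]}'
python3 - <<'E'
from h import *
from scipy.optimize import least_squares
c=pickle.load(open('w5.pkl','rb'));k=1.5625
K=bp(c,401/k,170/k,53);print('knob',K,'shift',totool([K[0],K[1],27]))
c=pickle.load(open('w2.pkl','rb'));p=c['pixels'].astype(int)
m=((p[...,0]>45)&(p[...,0]>2.2*p[...,1])&(p[...,0]>2.2*p[...,2])).astype(np.uint8);m[:,345:]=0
n,l,st,_=cv2.connectedComponentsWithStats(m);i=1+st[1:,4].argmax();pts=np.argwhere(l==i)[:,::-1].astype(np.int32)
h=cv2.convexHull(pts)[:,0];Q=np.array([bp(c,u+.0,v,40)[:2] for u,v in h])
r=least_squares(lambda q:np.hypot(*(Q-q[:2]).T)-q[2],[566,-78,76],loss='soft_l1');print('box',r.x,np.abs(r.fun).max(),len(h))
E
```

```text
clock: 14.75
ee_pos: [485.0, -293.3, 83.9]
orientation: [3.082, -0.605, 0.001]
ft_force: [0.4, -0.8, 0.1]
finger_gap: 59.8
knob [ 484.36451033 -292.70380153   53.        ] shift [-0.84151248 -0.29979319 56.89311677]
box [567.11859091 -77.65334727  75.91196316] 16.226807076085954 44
```

```bash
python3 -m crank '{"hand":[0.4,0.4,0.4,0.4,0.4,-1,-1,-1],"linear":[[-0.8,-0.3,15],[0,0,20],[0,0,16],[0,0,5],[0,0,0],[0,0,0],[0,0,0],[0,0,0]],"angular":[[0,0,0],[0,0,0],[0,0,0],[0,0,0],[0,0,0],[0,0,0],[0,0,0],[0,0,0]]}' 80
python3 -m crank '{"hand":[-1,-1,-1,-1,-1,-1,-1,-1],"linear":[[0,0,0],[0,0,0],[0,0,-10],[0,0,-20],[0,0,-30],[0,0,-30],[0,0,0],[0,0,0]],"angular":[[0,0,0],[0,0,0],[0,0,0],[0,0,0],[0,0,0],[0,0,0],[0,0,0],[0,0,0]]}'
python3 -c "
from h import *
s=state();print(s['ee_pos'],s['orientation'],s['ft_force'],totool([567,-77.8,0]))"
```

```text
clock: 15.55
ee_pos: [484.9, -293.1, 28.4]
orientation: [3.082, -0.604, 0.003]
ft_force: [-1.2, 0.6, 5.0]
finger_gap: 25.8
clock: 16.35
ee_pos: [484.3, -292.5, 117.7]
orientation: [3.082, -0.605, 0.002]
ft_force: [-0.3, 0.1, -1.4]
finger_gap: 25.6
[ 484.26042139 -292.49787658  117.68249416] [ 3.08219882e+00 -6.04677896e-01  1.63121142e-03] [-0.28454938  0.13388627 -1.42638791] [  -4.64618439 -230.09518828  117.57892162]
```

```bash
python3 -m crank '{"hand":[-1,-1,-1,-1,-1,-1,-1,-1],"linear":[[0,-15,0],[-1,-35,0],[-1,-40,0],[-1,-40,0],[-1,-40,0],[-0.6,-35,0],[0,-17,0],[0,-8,0]],"angular":[[0,0,0],[0,0,0],[0,0,0],[0,0,0],[0,0,0],[0,0,0],[0,0,0],[0,0,0]]}'
python3 -m crank '{"hand":[-1,-1,-1,-1,-1,-1,-1,-1],"linear":[[0,0,8],[0,0,8],[0,0,0],[0,0,0],[0,0,0],[0,0,0],[0,0,0],[0,0,0]],"angular":[[0,0,0],[0,0,0],[0,0,0],[0,0,0],[0,0,0],[0,0,0],[0,0,0],[0,0,0]]}'
python3 - <<'E'
from h import *
c=capture('wrist');pickle.dump(c,open('w6.pkl','wb'));s=state();print(s['ee_pos'],s['orientation'],s['ft_force'],totool([567,-77.8,0]))
R=Ro.from_rotvec(s['orientation']).as_matrix();a=np.linspace(0,6.28,200)
p=cv2.resize(c['pixels'][:,:,::-1],(800,600),interpolation=cv2.INTER_CUBIC)
for r,z,col in((68,56,(0,255,0)),(76,40,(255,255,0))):
    q=np.array([pj(c,np.array([567+r*np.cos(t),-77.8+r*np.sin(t),z])) for t in a])*1.5625
    cv2.polylines(p,[q.astype(np.int32)],True,col,1)
e=np.array(s['ee_pos'])
for r,z in((76,28),):
    q=np.array([pj(c,e+R@np.array([r*np.cos(t),r*np.sin(t),z])) for t in a])*1.5625
    cv2.polylines(p,[q.astype(np.int32)],True,(255,255,255),1)
cv2.imwrite('pics/w6.png',p)
E
```

```text
clock: 17.15
ee_pos: [565.9, -74.5, 115.2]
orientation: [-3.083, 0.6, 0.006]
ft_force: [-0.2, -0.1, -1.8]
finger_gap: 25.5
clock: 17.95
ee_pos: [566.8, -77.8, 101.3]
orientation: [3.083, -0.605, 0.001]
ft_force: [-0.6, 0.5, -1.6]
finger_gap: 25.5
[566.8374632  -77.74059383 101.25293323] [ 3.08275495e+00 -6.04814451e-01  5.16655884e-04] [ 0.71449694 -0.14857744 -1.71609094] [ 1.38932774e-01 -6.72811237e-03  1.01252986e+02]
```

View pics/w6.png

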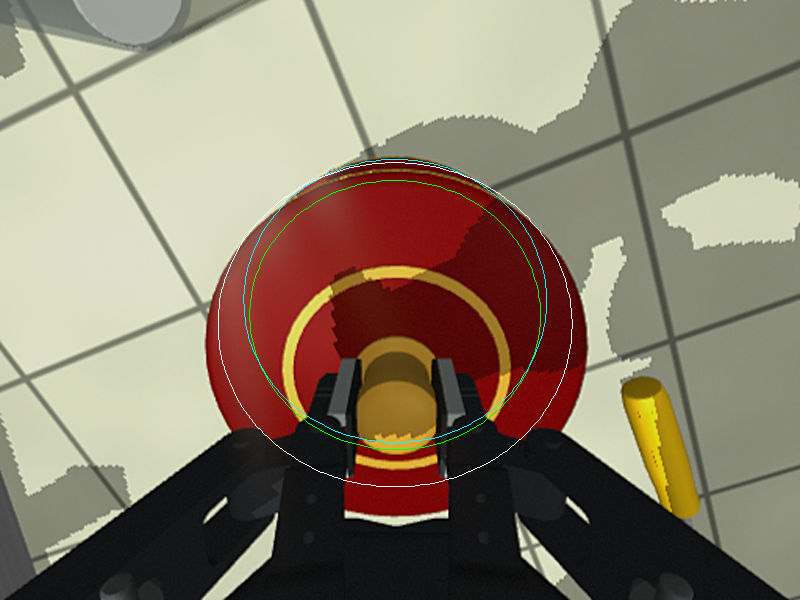

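```bash
python3 - <<'E'
from h import *
from scipy.optimize import least_squares
k=1.5625;a=np.linspace(0,2*np.pi,721)
def ext(c,ctr,r):
    q=np.array([pj(c,ctr+np.array([r*np.cos(t),r*np.sin(t),0])) for t in a])*k
    return np.r_[q.min(0),q.max(0)]  # l,t,r,b
c5=pickle.load(open('w5.pkl','rb'));c6=pickle.load(open('w6.pkl','rb'))
r5=least_squares(lambda q:ext(c5,np.array([q[0],q[1],22.]),q[2])-np.array([329,92,472,242]),[485,-290,35]);print('ring5',r5.x,r5.fun)
r6=least_squares(lambda q:ext(c6,q,r5.x[2])-np.array([282,265,511,470]),[567,-78,95.]);print('ring6',r6.x,r6.fun,'rel TCP tool',totool(r6.x))
g=c6['pixels'];
for r in range(96,116): print(r,g[r,253],g[r,262])
for z in (28,20): print('rim front',z,ext(c6,np.array([*r6.x[:2],r6.x[2]-(22 if z==28 else 15)]),76.))
E
```

```text
ring5 [ 482.35876833 -291.88378042   44.42389995] [-0.38165366  0.34893377  0.38134511 -0.3879941 ]
ring6 [564.159703   -77.3124607   94.68825573] [-0.3643439   0.37788663  0.36414091 -0.44754137] rel TCP tool [-2.64322912  0.61535383  6.56379219]
96 [135 140 120] [136 139 121]
97 [135 139 120] [136 139 121]
98 [134 141 125] [136 141 125]
99 [139 134 106] [138 137 112]
100 [112  89  37] [122 102  63]
101 [60  0  0] [88 41  8]
102 [83  2  4] [74  0  2]
103 [83  8  5] [85  8  7]
104 [83  8  9] [84 11 12]
105 [83  6  8] [84  8  9]
106 [83  7 12] [83 10 12]
107 [77  7  5] [78  0  5]
108 [130  94  30] [117  80  27]
109 [136 109  34] [121  94  30]
110 [71  0  1] [81 18 10]
111 [106   0   2] [105   0   4]
112 [110   6   6] [107   5   4]
113 [113   8   8] [111  12  10]
114 [116   8   9] [113   4   4]
115 [120  10  11] [115   8   6]
rim front 28 [220.81945904 169.90007385 572.24497734 490.3500426 ]
rim front 20 [214.34218496 170.91829103 578.74769098 501.39193293]
```

```bash
python3 - <<'E'
from h import *
c=pickle.load(open('w6.pkl','rb'))
b=bp(c,253,100.2,40);l=bp(c,253,107.5,101.25-28)
print(totool(b),totool(l),totool(b)-totool(l))
# transverse: lid left/right extents from w6 profile, and step/lip
for z in(40,6): print(z,totool(bp(c,253,99.8,z)))
c5=pickle.load(open('w5.pkl','rb'));k=1.5625
print(bp(c5,401/k,33.5/k,0),bp(c5,401/k,284.5/k,10), bp(c5,401/k,33.5/k,10),bp(c5,281/k,165/k,8),bp(c5,521/k,165/k,8))
E
```

```text
[77.43015738  0.13804645 61.27893862] [74.0821358   0.20569933 28.02781267] [ 3.34802158 -0.06765288 33.25112595]
40 [77.69760013  0.13833346 61.27902842]
6 [7.69528766e+01 6.46813390e-02 9.52787800e+01]
[ 555.79628554 -322.17255707    0.        ] [ 410.268841   -263.21890906   10.        ] [ 553.84826127 -321.2743654    10.        ] [ 514.3165612  -221.50759439    8.        ] [ 455.53648111 -365.29681009    8.        ]
```

Comparing the front edges of lid and box, which share a radius, the lid sits about 3 mm short of the box in tool x. The lid outline in the earlier picture agrees. I shift +2.8 mm and lower gently.

```bash
python3 -m crank '{"hand":[-1,-1,-1,-1,-1,-1,-1,-1],"linear":[[1.4,0,0],[1.4,0,0],[0,0,5],[0,0,5],[0,0,5],[0,0,4],[0,0,2],[0,0,0]],"angular":[[0,0,0],[0,0,0],[0,0,0],[0,0,0],[0,0,0],[0,0,0],[0,0,0],[0,0,0]]}'
python3 -m crank '{"hand":[-1,-1,-1,-1,-1,-1,-1,-1],"linear":[[0,0,0],[0,0,0],[0,0,1],[0,0,1],[0,0,0],[0,0,0],[0,0,0],[0,0,0]],"angular":[[0,0,0],[0,0,0],[0,0,0],[0,0,0],[0,0,0],[0,0,0],[0,0,0],[0,0,0]]}'
python3 -c "
from h import *
s=state();print(s['ee_pos'],s['ft_force'],s['torque'],totool([567,-77.8,0]))"
```

```text
clock: 18.8
ee_pos: [569.5, -78.7, 79.9]
orientation: [-3.083, 0.605, -0.001]
ft_force: [0.9, 0.5, -1.4]
finger_gap: 25.7
clock: 19.6
ee_pos: [569.9, -78.8, 78.8]
orientation: [-3.083, 0.605, -0.002]
ft_force: [-0.3, 0.8, 5.7]
finger_gap: 25.7
[569.91419691 -78.78710024  78.80174951] [-0.3040249   0.84450731  5.65256559] [ 0.33353826 -0.02998389  0.04018374] [-3.17295061  0.21074491 78.79765611]
```

```bash
python3 -m crank '{"hand":[-1,-1,-1,-1,-1,-1,-1,-1],"linear":[[0,0,1],[0,0,1],[0,0,1],[0,0,1],[0,0,1],[0,0,0],[0,0,0],[0,0,0]],"angular":[[0,0,0],[0,0,0],[0,0,0],[0,0,0],[0,0,0],[0,0,0],[0,0,0],[0,0,0]]}'
python3 -c "
from h import *
s=state();print(s['ee_pos'],s['orientation'],s['ft_force'],s['torque'])"
```

```text
clock: 20.4
ee_pos: [569.7, -78.8, 73.1]
orientation: [3.083, -0.605, 0.002]
ft_force: [0.8, 0.2, 2.5]
finger_gap: 26.0
[569.68175367 -78.80184538  73.10750059] [ 3.08273224e+00 -6.04815469e-01  1.54602415e-03] [0.83255418 0.15575557 2.48271369] [-0.00153316 -0.49207655 -0.17120394]
```

Passing the catches. I keep pressing until it lands on the step.

```bash
python3 -m crank '{"hand":[-1,-1,-1,-1,-1,-1,-1,-1],"linear":[[0,0,1.5],[0,0,1.5],[0,0,1.5],[0,0,1],[0,0,0],[0,0,0],[0,0,0],[0,0,0]],"angular":[[0,0,0],[0,0,0],[0,0,0],[0,0,0],[0,0,0],[0,0,0],[0,0,0],[0,0,0]]}'
python3 -c "
from h import *
s=state();print(s['ee_pos'],s['orientation'],s['ft_force'],s['torque'])"
python3 -m crank '{"hand":[-1,-1,-1,-1,-1,-1,-1,-1],"linear":[[0,0,1],[0,0,1],[0,0,0.5],[0,0,0],[0,0,0],[0,0,0],[0,0,0],[0,0,0]],"angular":[[0,0,0],[0,0,0],[0,0,0],[0,0,0],[0,0,0],[0,0,0],[0,0,0],[0,0,0]]}'
python3 -c "
from h import *
s=state();print(s['ee_pos'],s['orientation'],s['ft_force'],s['torque'])"
```

```text
clock: 21.2
ee_pos: [569.2, -78.6, 68.4]
orientation: [-3.083, 0.605, 0.001]
ft_force: [-2.1, 1.5, 10.0]
finger_gap: 25.7
[569.1633213  -78.59528984  68.398024  ] [-3.08281405e+00  6.04546705e-01  1.40661838e-03] [-2.05836704  1.46958374 10.04549393] [ 0.32308116  0.34889563 -0.04245719]
clock: 22.0
ee_pos: [569.2, -78.6, 68.3]
orientation: [3.083, -0.604, -0.003]
ft_force: [-10.7, 4.4, 26.2]
finger_gap: 25.9
[569.1850256  -78.62593363  68.31737763] [ 3.08279205e+00 -6.03964360e-01 -2.57957153e-03] [-10.65061272   4.40080556  26.23672198] [ 0.68169608  1.7335374  -0.07860168]
```

```bash
python3 -m crank '{"hand":[-1,0.3,0.4,0.4,0.4,0.4,0.4,0.4],"linear":[[0,0,-2.5],[0,0,0],[0,0,0],[0,0,0],[0,0,-15],[0,0,-30],[0,0,-40],[-15,0,-30]],"angular":[[0,0,0],[0,0,0],[0,0,0],[0,0,0],[0,0,0],[0,0,0],[0,0,0],[0,0,0]]}'
python3 -m crank '{"hand":[0.4,0.4,0.4,0.4,0.4,0.4,0.4,0.4],"linear":[[-30,0,-20],[-35,0,0],[-30,0,0],[-20,0,0],[-10,0,0],[0,0,0],[0,0,0],[0,0,0]],"angular":[[0,0,0],[0,0,0],[0,0,0],[0,0,0],[0,0,0],[0,0,0],[0,0,0],[0,0,0]]}'
python3 - <<'E'
from h import *
c=capture('wrist');pickle.dump(c,open('w7.pkl','wb'));d=capture('scene');pickle.dump(d,open('s7.pkl','wb'))
f=lambda a:cv2.resize(np.ascontiguousarray(a[...,::-1]),(400,300),interpolation=cv2.INTER_CUBIC)
e=capture('side')
def cr(u,v,w=100):return f(d['pixels'][v:v+w*3//4,u:u+w])
o=np.vstack([np.hstack([f(c['pixels']),f(d['pixels'])]),np.hstack([cr(200,175),cr(270,200,80)])])
cv2.imwrite('pics/w7.png',o)
s=state();print(s['ee_pos'],s['ft_force'])
E
```

```text
clock: 22.8
ee_pos: [556.9, -73.9, 186.2]
orientation: [3.082, -0.605, 0.006]
ft_force: [0.0, 0.3, 0.5]
finger_gap: 59.7
clock: 23.6
ee_pos: [440.5, -26.3, 202.9]
orientation: [3.083, -0.605, 0.001]
ft_force: [0.8, -0.4, -0.4]
finger_gap: 60.0
[440.13058556 -26.0972672  202.53618658] [ 0.37579595  0.21160569 -0.60613313]
```

View pics/w7.png

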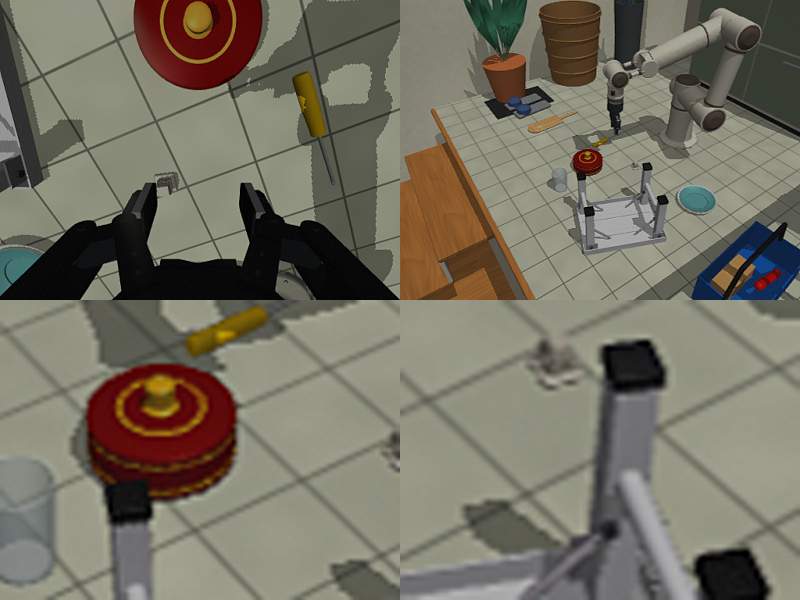

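The wrist and scene views show the lid level on the box, with its gold rim line parallel to the box's. The new foot sits like the other three, and the other objects have not moved.

```bash
python3 -c "
from rig import *
print(state()['ft_force']);print(job_done())"
```

```text
[ 0.37579595  0.21160569 -0.60613313]
the job is handed in; nothing more can be done
None
```

The spare foot is in the open leg tube and the lid is back on the lacquer box. I handed the job in at about 24 s on the robot's clock, well inside the 61 s limit.

- **Foot:** in the last push the tool stopped at z = 203.5 mm, where about 203.75 mm was expected for a foot fully home. The force rose from 15 to 29 N with only 0.1 mm of travel. In the pictures the pad sits square on the tube and looks like the other three.
- **Lid:** it rested loosely on the catches at first. It then dropped about 10.5 mm onto the step, where about 10 mm was expected, and held firm at 26 N. It looks level in the final views, but I did not check each of the four catches separately.
- **Other objects:** the plates, tumbler, paddle, screwdriver and worn foot looked unmoved in the final pictures. The gripper was clear of everything when I handed in.
- **Checks that disagreed:**
  - The close-up views of the held foot and the held lid differed from the expected grasp by 1 to 3 mm.
  - I moved the lid 2.8 mm before lowering it, based on the lid and box edges in the same picture.
  - Sideways forces of 11 to 14 N built up in the last push of both jobs. They were gone after release.
- **Pictures:** I viewed 10.

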